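# Clamp the laundry soap gently with a squeeze-grip bench clamp

### The job

A thread spool is standing in the way on the bench clamp, between its spring pad and the bar of laundry soap: stand it in the free end of the wooden spool tray beside the other two spools, leaving those standing where they are. Then pump the clamp's two upright grips together again and again until the spring pad bears on the soap and presses it against the stop with its springs squeezed in by about 7 mm; one stroke too many would crush the soap, and the jaw and soap are not to be pushed by hand. Finish while still squeezing the grips from above, holding that pressure: letting go would slacken it.

Things in the scene. Friction and masses are not known exactly. Their poses are not given: they have to be found in the camera images.
- clamp: Bench clamp fixed to the worktop: plywood base 120 x 323 mm, 10 mm thick; a steel stop at its +y end, two black upright grips on a steel housing near its -y end, soap and spool lying between. Origin: underside of the base, about its middle; y runs along the toothed bar towards soap and stop, z up. The jaw moves along +y.
- grip_mid (a point): Midway between the two upright grips, 95 mm above the worktop, a good height to squeeze them (they rise from 54 to 115 mm). Axes as the clamp: the grips stand before and behind this point along y, 30 mm wide across x; 68 mm over their outer faces at rest, 41 mm fully squeezed. Geared together, both move inward equally; springs reopen them. A squeeze takes 3 to 15 N a side.
- trigger: Rear grip (-y side of grip_mid); origin at its foot, 29 mm from grip_mid at rest, at most 13.5 mm nearer when squeezed. It pushes the jaw's bar by as much as it moves once its pawl meets a tooth (pitch 4 mm, so up to 4 mm of a stroke is idle); opening leaves the bar. A full stroke advances the jaw 12 mm; open the fingers to about 72 mm between strokes.
- front_grip: The front grip (on the +y side of grip_mid), a mirror image of the trigger and geared to it.
- jaw: Moving jaw: upright steel plate 70 mm wide, to 50 mm above the worktop, on the toothed bar. Origin: foot of its front face, 12 mm above the worktop. With free springs the pad's front face lies 30 mm ahead (+y) of it. A brake holds the bar with about 5 N, so when the grips are let go, a pad pushed in further than about 3 mm pushes the jaw back until 3 mm remain.
- press_pad (a joint): How far the spring pad in front of the jaw plate is pushed in (m): 0 free, 0.020 fully in. 1.5 N per mm. Wanted at the end: about 0.007 (0.005 to 0.010 is good); above about 0.014 the soap is crushed.
- stop_jaw: The fixed stop at the clamp's +y end, steel, 100 mm wide, 46 mm high; origin at the foot of the face that the soap is pressed against (138 mm along y from the clamp's origin).
- soap_bar: Cream block of laundry soap, 88 mm along the clamp's y, 55 mm across, 30 mm high, loose on the base (its underside centre is the origin), up to 7 mm short of the stop at first. Its near end is 44 mm from its origin along the clamp's y. (Its own x and y axes are turned about 22 degrees from its sides.)
- soap_center (a point): Centre of the soap block, half-way up.
- spool_center (a point): Centre of the thread spool standing on the clamp's base between pad and soap: 25 mm in diameter, 43 mm tall, its centre about 31 mm and its top about 53 mm above the worktop. 6 mm or more free before and behind it along the clamp's y; free at both sides along x, so take it with the fingers to its x sides.
- tray: Shallow wooden spool tray fixed to the worktop, 180 x 90 mm outside, wall 4 mm, rim 12 mm and inner floor 4 mm above the worktop; origin at the underside centre, x along its length. Two spools stand 60 mm from the origin at its +x end, 20 mm either side of the middle line.
- tray_free_end (a point): Point on the tray's inner floor in the middle of its free (-x) end, 45 mm from the tray's origin: a good place for the spool (whose centre is then 21.5 mm above this point). Axes as the tray.
- tray_spool_1_center (a point): Centre of a spool standing in the tray already (25 mm diameter, 43 mm tall).
- tray_spool_2_center (a point): Centre of the other spool standing in the tray (same size).
Mind the look-alikes: they are no part of the job. What is shaped like the part that bears tray_spool_2_center but blue or green is not meant.

How it is judged:
By the outcome, as a careful person would: the job done as asked, in the order asked, and still so for the second after the job is handed in, while the arm keeps its last pose, push and grip.
It also fails if it takes over 67 s, if anything falls off the work surface, if the arm or the gripper's body presses on something with over 40 N, if the wrist force passes 120 N, or if a joint passes its speed limit or range.

### The arm

A 6-joint arm with a two-finger parallel gripper is mounted at the origin on a cart in front of the work surface, level with it; the furniture and walls round the work are solid. World frame = base frame: x ahead of the robot, y to its left, z up, the work surface at z = 0. Lengths are in m, angles in rad, forces in N, time in s.
With the tool pointing down it reaches from about 0.375 to 0.9 m from the base axis. Payload 3.1 kg.
Tool frame: the origin (TCP) lies between the finger pads; the fingertips stand 14 mm ahead of it and the grasp point (between the pads) lies 5 mm behind it (robot.finger_overhang is the distance from the TCP to the fingertips, in m); z points along the fingers, y is the line along which they close (so a half turn about z gives the same grasp; the last joint's range is limited). The gripper opens to 87 mm and grips with 3 to 60 N. Pads are 19 mm wide; open, the fingers measure 117 mm over their backs; the gripper's body (75 mm by 190 mm) begins 51 mm behind the grasp point.
Start: joints at [1.159, 0.527, 1.433, -0, 1.181, -0.178], TCP at [0.144, 0.608, 0.237] pointing down, gripper open.
Joint ranges: [-3.08, 3.08], [-0.75, 2.2], [0.22, 2.44], [-1.43, 4.57], [0, 2.65], [-2.85, 2.85]. Speed limits (rad/s): [2.79, 2.79, 3.14, 3.14, 3.14, 3.14].

### API

Orientations are given as a unit quaternion [x, y, z, w].
In Python, from rig import monitor, cams, workorder, robot gives the robot as it stands.
- The arm moves only by the tool send_rows, never from a script. Its argument "moves" is one flat list of numbers, 7 for each row, row after row: the opening, from 0 (shut) to 1 (fully open), then the shift along the world's x, y, z in cm, then the turn, a rotation vector about the world's x, y, z in rad. A call has 1 to 5 rows; each row is the pose to reach, as a shift and turn from the pose commanded when the call began; what a row does not reach only later rows make up. A row lasts 1/12 s, in which the tool goes at most 41.7 mm and 7.16 degrees, less where a joint would pass 70% of its speed; a pose out of reach is approached as far as the arm can. A call with a gripper value outside its range is refused whole. The fingers move at their own pace and stop on an object; "grip_force" is the grip in N (left out, the last holds). Time passes only in rows, so rows that repeat a pose let the fingers close. It gives the time, the measured TCP pose, the force, the opening and the grip force at its end, in the units of the state.
- monitor.get_obs(): the state, without advancing time (a new reading comes with each control period).
- cams.camera(name): name is "scene" or "side" or "wrist"; returns a dict with "pixels" (384x512x3 uint8, blue, green, red), "range_z" (384x512 float32, m along the optical axis (not along the pixel's ray), 0 where there is no reading), "fovy" (degrees; the focal length in pixels is half the picture's height over the tangent of half this angle, whatever the lens; pixels are square), "cx", "cy" (the principal point, pixels), "rvec" (rotation vector, rad) and "tvec" (3), from world to camera coordinates, as OpenCV has them; the wrist camera has in their place "hand_eye" (4x4, takes a point from camera to tool coordinates, whose origin is the TCP and whose axes are the flange's). Camera axes: x right, y down, z forward; pixel columns grow to the right and rows downward; lengths in m; the calibration is good to about 2 mm. A picture is of the moment at which its call begins: read the wrist's pose just before it.
- workorder.hand_in(): hands the job in; it is judged then, once.
The state is a dict: "time": time; "q": joint angles; "joint_velocities": joint speeds; "joint_torque": joint torques, N m; "position": TCP position; "tool_rot": TCP orientation; "ft_force": force on the tool from outside, world axes, zero at the start; "moment": the same for the moment, N m; "grip_width": finger opening in m; "grip_force": force on a finger pad.
Only numpy, scipy, OpenCV 4.12 (cv2) and the standard library are available. Lean on these libraries where they do the work, as an engineer would, in place of code of your own. Each camera call takes 0.05 s, during which the arm holds its last target. There are 200 camera calls.

## Working session

There is one attempt and no reset: what is moved stays moved. The work goes in short steps, Python scripts to look and compute and a tool call to move; the robot and the scene stay as the last step left them, time stands still between calls to the robot, and variables do not carry over. Pictures are saved under pics/ and viewed, at most 10 in all, crops included, and the job is handed in when it is done.

Besides the shell and the picture viewer there is one more tool, called as a command line: name --argument value ..., lists and objects as JSON in quotes. send_rows: Moves the arm, as the interface text tells. Its arguments: {"type":"object","properties":{"moves":{"type":"array","items":{"type":"number"}},"grip_force":{"type":"number"}},"required":["moves"]}

```bash
ls; mkdir -p pics; cat > h.py <<'E'
import numpy as np, cv2
from scipy.spatial.transform import Rotation as R
from rig import monitor, cams, workorder, robot
def cam(name):
    o=monitor.get_obs(); c=cams.camera(name); h,w=c["pixels"].shape[:2]
    f=h/2/np.tan(np.radians(c["fovy"])/2)
    if name=="wrist":
        q=np.array(o["tool_rot"]); T=np.eye(4); T[:3,:3]=R.from_quat(q).as_matrix(); T[:3,3]=o["position"]
        M=T@np.array(c["hand_eye"])
    else:
        W=np.eye(4); W[:3,:3]=cv2.Rodrigues(np.array(c["rvec"],float))[0]; W[:3,3]=np.ravel(c["tvec"]); M=np.linalg.inv(W)
    v,u=np.mgrid[:h,:w]; z=c["range_z"]
    d=np.stack([(u-c["cx"])/f,(v-c["cy"])/f,np.ones_like(z)],-1)
    P=(d*z[...,None])@M[:3,:3].T+M[:3,3]; P[z==0]=np.nan
    c.update(f=f,M=M,P=P); return c
def ray(c,u,v,h):
    d=c["M"][:3,:3]@np.array([(u-c["cx"])/c["f"],(v-c["cy"])/c["f"],1]); o=c["M"][:3,3]
    return o+d*(h-o[2])/d[2]
E
python3 - <<'E'
from h import *
o=monitor.get_obs(); print({k:np.round(v,3) for k,v in o.items()})
a=[]
for n in("scene","side","wrist"):
    c=cam(n); cv2.imwrite(f"pics/{n}0.png",c["pixels"]); print(n,c["fovy"],c["M"].round(3).tolist(), (c["range_z"]==0).mean())
    np.savez(f"{n}0.npz",**{k:c[k] for k in("pixels","P","M","f","cx","cy")})
E
```

```text
pics
{'time': np.float64(0.0), 'q': array([ 1.16 ,  0.528,  1.434,  0.   ,  1.181, -0.179]), 'joint_velocities': array([-0.   ,  0.   ,  0.   , -0.   ,  0.001,  0.   ]), 'joint_torque': array([-1.0000e-03, -4.4004e+01, -1.7659e+01,  6.3000e-02,  5.8000e-02,
       -0.0000e+00]), 'position': array([0.144, 0.607, 0.236]), 'tool_rot': array([ 0.116,  0.993, -0.001, -0.   ]), 'ft_force': array([ 0.705,  0.822, -0.467]), 'moment': array([ 0.022, -0.031, -0.001]), 'grip_force': np.float64(0.0), 'grip_width': np.float64(0.087)}
scene 44.56946553698411 [[0.768, -0.363, 0.527, 0.022], [-0.64, -0.432, 0.635, -0.482], [-0.003, -0.825, -0.565, 0.643], [0.0, 0.0, 0.0, 1.0]] 0.004063924153645833
side 53.44826732992699 [[-0.993, -0.061, 0.101, 0.425], [-0.117, 0.622, -0.774, 0.836], [-0.015, -0.781, -0.625, 0.692], [0.0, 0.0, 0.0, 1.0]] 0.0037384033203125
wrist 64.8791535332952 [[0.231, 0.945, 0.233, 0.081], [0.973, -0.224, -0.058, 0.622], [-0.002, 0.24, -0.971, 0.384], [0.0, 0.0, 0.0, 1.0]] 0.035369873046875
```

View pics/scene0.png

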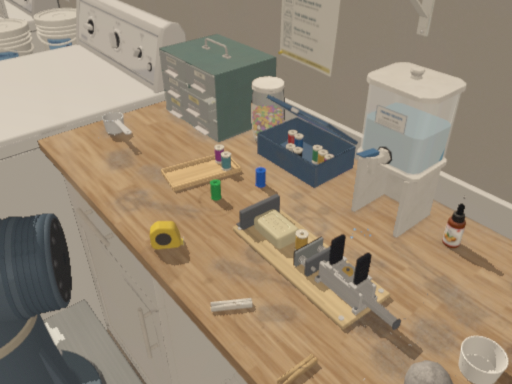

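View pics/side0.png

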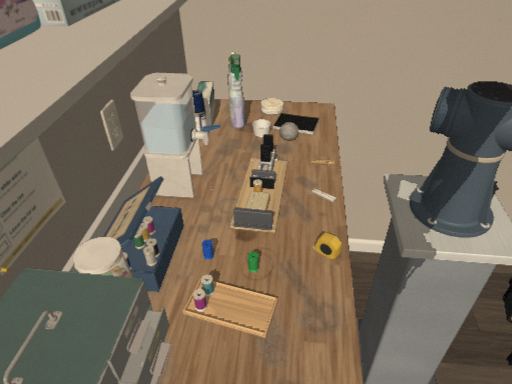

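The scene view shows the clamp: soap at (277,230), cream spool at (301,240), grips at (337,248) and (362,267). The tray is at (200,172), with a purple spool at (219,153) and a teal one at (226,161) in its far end. The loose green (216,190) and blue (261,178) spools are look-alikes. The spool meant is the cream one standing on the clamp between pad and soap; I'll confirm that in a crop.

```bash
python3 - <<'E'
import numpy as np,cv2
s=np.load("scene0.npz"); d=np.load("side0.npz")
a=cv2.resize(s["pixels"][190:330,230:400],None,fx=3,fy=3,interpolation=cv2.INTER_CUBIC)
cv2.imwrite("pics/crop1.png",a)
for n,c,pts in(("scene",s,dict(spool=(301,234),soap=(277,226),grR=(362,260),grF=(337,242),stop=(260,208),teal=(226,157),purp=(219,149),tray=(190,176),jaw=(311,247))),("side",d,dict(spool=(257,184),soap=(258,200),stop=(254,216),grip=(267,150),teal=(207,280),purp=(200,296),tray=(250,310)))):
    for k,(u,v) in pts.items(): print(n,k,c["P"][v,u].round(3))
# tray rim: fit rect to points 8..16mm near tray
for n,c in(("scene",s),("side",d)):
    P=c["P"]; z=P[...,2]
    p0=s["P"][176,190]
    m=(z>0.0085)&(z<.016)&(np.hypot(P[...,0]-p0[0],P[...,1]-p0[1])<.2)
    k,l,st,_=cv2.connectedComponentsWithStats(m.astype(np.uint8),connectivity=8)
    for i in range(1,k):
        if st[i,4]>40:
            q=P[l==i][:,:2]; print(n,st[i],"rect",cv2.minAreaRect((q*1000).astype(np.float32)))
E
```

```text
scene spool [ 0.523 -0.005  0.051]
scene soap [0.512 0.051 0.041]
scene grR [ 0.5   -0.165  0.114]
scene grF [ 0.506 -0.107  0.11 ]
scene stop [0.517 0.11  0.049]
scene teal [0.588 0.325 0.045]
scene purp [0.595 0.364 0.048]
scene tray [0.503 0.362 0.006]
scene jaw [ 0.519 -0.037  0.043]
side spool [0.526 0.007 0.054]
side soap [0.518 0.057 0.039]
side stop [0.521 0.124 0.041]
side grip [ 0.509 -0.099  0.099]
side teal [0.595 0.339 0.047]
side purp [0.601 0.38  0.046]
side tray [0.5   0.374 0.004]
scene [161 154  80  35 365] rect ((539.08984375, 368.28167724609375), (99.26866149902344, 182.15475463867188), 77.62528991699219)
side [182 278  95  57 514] rect ((542.8650512695312, 368.0633544921875), (92.79305267333984, 180.44985961914062), 78.95179748535156)
```

View pics/crop1.png

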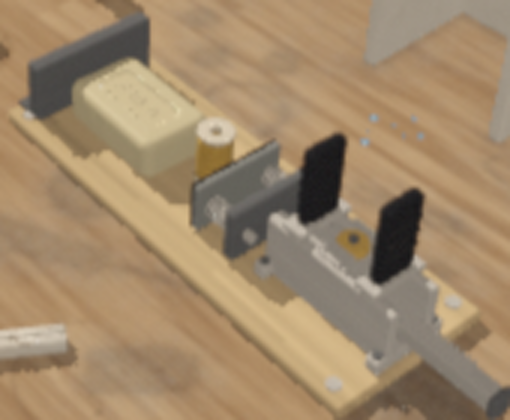

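View pics/wrist0.png

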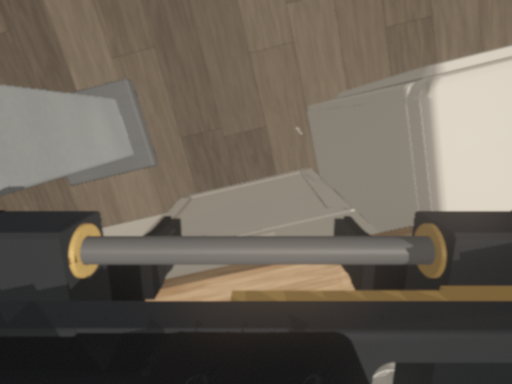

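The crop confirms it: the amber-thread spool with a white top, at crop (215,150), stands between the spring pad and the soap on the clamp. I'm moving over the clamp for a closer wrist view.

send_rows --moves '[1, 9.4, -17.2, 1, 0, 0, -0.35, 1, 9.4, -17.2, 1, 0, 0, -0.35, 1, 9.4, -17.2, 1, 0, 0, -0.35, 1, 9.4, -17.2, 1, 0, 0, -0.35, 1, 9.4, -17.2, 1, 0, 0, -0.35]'

```text
time: 0.57
position: [0.2386, 0.4331, 0.2463]
tool_rot: [0.288, 0.958, -0.001, 0.0]
ft_force: [0.1, 0.1, -0.5]
grip_width: 0.087
grip_force: 0.0
```

send_rows --moves '[1, 9.4, -17.2, 1, 0, 0, -0.35, 1, 9.4, -17.2, 1, 0, 0, -0.35, 1, 9.4, -17.2, 1, 0, 0, -0.35, 1, 9.4, -17.2, 1, 0, 0, -0.35, 1, 9.4, -17.2, 1, 0, 0, -0.35]'

```text
time: 0.98
position: [0.333, 0.2615, 0.2567]
tool_rot: [0.45, 0.893, -0.0, 0.0]
ft_force: [0.2, 0.0, 0.2]
grip_width: 0.0868
grip_force: 0.0
```

send_rows --moves '[1, 9.4, -17.2, 1, 0, 0, -0.35, 1, 9.4, -17.2, 1, 0, 0, -0.35, 1, 9.4, -17.2, 1, 0, 0, -0.35, 1, 9.4, -17.2, 1, 0, 0, -0.35, 1, 9.4, -17.2, 1, 0, 0, -0.35]'

```text
time: 1.4
position: [0.4277, 0.0892, 0.2669]
tool_rot: [0.599, 0.801, 0.0, 0.001]
ft_force: [1.0, 0.2, 0.7]
grip_width: 0.0869
grip_force: 0.0
```

send_rows --moves '[1, 9.4, -17.2, 1, 0, 0, -0.35, 1, 9.4, -17.2, 1, 0, 0, -0.35, 1, 9.4, -17.2, 1, 0, 0, -0.35, 1, 9.4, -17.2, 1, 0, 0, -0.35, 1, 9.4, -17.2, 1, 0, 0, -0.35]'

```text
time: 1.82
position: [0.5218, -0.0835, 0.2767]
tool_rot: [0.729, 0.684, 0.0, 0.001]
ft_force: [0.4, 0.8, -0.2]
grip_width: 0.0867
grip_force: 0.0
```

```bash
python3 - <<'E'
from h import *
c=cam("wrist"); cv2.imwrite("pics/wrist1.png",c["pixels"])
np.savez("wrist1.npz",**{k:c[k] for k in("pixels","P","M","f","cx","cy")})
P=c["P"]; z=P[...,2]
for lo,hi in((.036,.044),(.0455,.0505),(.050,.058),(.044,.058),(.007,.013),(.1,.13)):
    m=((z>lo)&(z<hi)&(P[...,0]>.42)&(P[...,0]<.62)).astype(np.uint8)
    k,l,st,_=cv2.connectedComponentsWithStats(m)
    for i in range(1,k):
        if st[i,4]>60:
            q=P[l==i]; r=cv2.minAreaRect((q[:,:2]*1000).astype(np.float32)); print(lo,hi,st[i],np.round(r[0],1),np.round(r[1],1),round(r[2],1),np.median(q[:,2]).round(4))
E
```

```text
0.036 0.044 [204   0  86   3 163] [523.3 108.9] [ 1.9 96.9] 86.9 0.0388
0.036 0.044 [ 224    7   47   80 3614] [520.4  60. ] [86.3 54.6] 86.3 0.0398
0.0455 0.0505 [222 127  57   8 358] [517.  -35.6] [ 7.9 68.8] 87.8 0.0491
0.0455 0.0505 [223 151  56  10 324] [515.7 -66.4] [10.2 68.9] 87.8 0.0496
0.05 0.058 [246  95  21  22 315] [526.4  -7. ] [24.  23.8] 86.3 0.0533
0.05 0.058 [224 152  55   8 206] [516.2 -66.6] [ 8.4 67.2] 87.8 0.0506
0.05 0.058 [235 170  10  12  72] [500.2 -89.6] [13.1 11.3] 87.4 0.0522
0.05 0.058 [261 170   7  11  71] [530.9 -91.5] [13.3  7.6] 86.8 0.0521
0.05 0.058 [263 194   6  32 134] [ 529.7 -136.3] [40.9  6.1] 88.3 0.0526
0.05 0.058 [236 201   9  26 111] [ 497.7 -139.4] [31.7 10.2] 83.8 0.0527
0.044 0.058 [246  95  21  22 360] [526.4  -7. ] [24.  23.8] 86.3 0.0532
0.044 0.058 [222 127  57   8 382] [517.  -35.6] [ 7.9 68.8] 87.8 0.0492
0.044 0.058 [223 151  56  10 452] [515.7 -66.4] [10.2 68.9] 87.8 0.0499
0.044 0.058 [235 169  10  13  80] [500.8 -90.1] [13.9 11.2] 82.2 0.0521
0.044 0.058 [261 169   7  12  77] [531.  -91.3] [13.8  7.6] 86.6 0.052
0.044 0.058 [263 194   6  32 134] [ 529.7 -136.3] [40.9  6.1] 88.3 0.0526
0.044 0.058 [236 201   9  26 113] [ 497.7 -139.4] [31.7 10.2] 83.8 0.0527
0.007 0.013 [  200     0    97   236 12069] [517.4 -34.1] [308.7 120. ] 87.3 0.0104
0.007 0.013 [236 134  31  16 430] [516.6 -52.1] [20.4 40.8] 86.4 0.0104
0.1 0.13 [237 191  28  13 309] [ 514.1 -104.4] [10.9 29.6] 86.1 0.1139
```

View pics/wrist1.png

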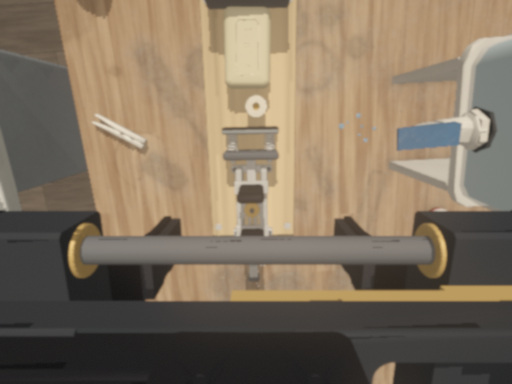

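The wrist view shows the spool top at (256,105), soap (247,47), pad (250,130) and jaw plate (250,155). The spool is centred at (0.526,-0.007) with its top at 0.053, which matches the text. The clamp's y axis points at 87°. Next: down to the spool.

send_rows --moves '[1, 0.4, 7.6, -12, 0, 0, 0.01, 1, 0.4, 7.6, -12, 0, 0, 0.01, 1, 0.4, 7.6, -12, 0, 0, 0.01, 1, 0.4, 7.6, -12, 0, 0, 0.01, 1, 0.4, 7.6, -12, 0, 0, 0.01]'

```text
time: 2.28
position: [0.5205, -0.0012, 0.1527]
tool_rot: [0.724, 0.689, -0.003, -0.004]
ft_force: [0.5, -0.2, -0.2]
grip_width: 0.0871
grip_force: 0.0
```

send_rows --moves '[1, 0, 0, -4, 0, 0, 0, 1, 0, 0, -8, 0, 0, 0, 1, 0, 0, -11, 0, 0, 0, 1, 0, 0, -12.3, 0, 0, 0, 1, 0, 0, -12.3, 0, 0, 0]'

```text
time: 2.7
position: [0.5231, -0.0043, 0.0316]
tool_rot: [0.725, 0.688, -0.001, -0.002]
ft_force: [0.0, -0.3, -0.1]
grip_width: 0.087
grip_force: 0.0
```

send_rows --moves '[0.2, 0, 0, 0, 0, 0, 0, 0.2, 0, 0, 0, 0, 0, 0, 0.2, 0, 0, 0, 0, 0, 0, 0.2, 0, 0, 0, 0, 0, 0, 0.2, 0, 0, 0, 0, 0, 0]' --grip_force 12

```text
time: 3.12
position: [0.525, -0.0041, 0.0348]
tool_rot: [0.725, 0.688, 0.001, 0.001]
ft_force: [0.2, -0.3, 0.6]
grip_width: 0.0613
grip_force: 0.0
```

send_rows --moves '[0.2, 0.1, -0.2, -0.2, 0, 0, 0, 0.2, 0.1, -0.2, -0.2, 0, 0, 0, 0.2, 0.1, -0.2, -0.2, 0, 0, 0, 0.2, 0.1, -0.2, -0.2, 0, 0, 0, 0.2, 0.1, -0.2, -0.2, 0, 0, 0]' --grip_force 12

```text
time: 3.53
position: [0.5251, -0.0058, 0.0315]
tool_rot: [0.725, 0.688, -0.0, -0.0]
ft_force: [-0.7, -0.0, -0.1]
grip_width: 0.0282
grip_force: 0.0
```

send_rows --moves '[0.2, 0, 0, 0, 0, 0, 0, 0.2, 0, 0, 0, 0, 0, 0, 0.2, 0, 0, 0, 0, 0, 0, 0.2, 0, 0, 0, 0, 0, 0, 0.2, 0, 0, 0, 0, 0, 0]'

```text
time: 3.95
position: [0.5251, -0.0058, 0.0315]
tool_rot: [0.725, 0.689, -0.0, -0.0]
ft_force: [0.5, 0.1, -1.6]
grip_width: 0.0243
grip_force: 12.0
```

send_rows --moves '[0.2, 0, 0, 4, 0, 0, 0, 0.2, 0, 0, 8, 0, 0, 0, 0.2, -0.2, 4, 9, 0, 0, 0, 0.2, -0.4, 8, 9, 0, 0, 0, 0.2, -0.6, 12, 9, 0, 0, 0]'

```text
time: 4.37
position: [0.5201, 0.1147, 0.123]
tool_rot: [0.726, 0.687, 0.001, 0.001]
ft_force: [0.4, -0.2, -0.3]
grip_width: 0.0242
grip_force: 12.0
```

send_rows --moves '[0.2, -0.5, 4, 0, 0, 0, 0, 0.2, -0.9, 8, 0, 0, 0, 0, 0.2, -1.3, 12, 0, 0, 0, 0, 0.2, -1.7, 16, 0, 0, 0, 0, 0.2, -2, 18, 0, 0, 0, 0]'

```text
time: 4.78
position: [0.4984, 0.2984, 0.1217]
tool_rot: [0.724, 0.69, 0.001, -0.0]
ft_force: [0.3, -0.1, -0.0]
grip_width: 0.0244
grip_force: 12.0
```

send_rows --moves '[0.2, -0.2, 4, 0, 0, 0, 0, 0.2, -0.2, 8.3, 0, 0, 0, 0, 0.2, -0.2, 8.3, 0, 0, 0, 0, 0.2, -0.2, 8.3, 0, 0, 0, 0, 0.2, -0.2, 8.3, 0, 0, 0, 0]'

```text
time: 5.2
position: [0.4964, 0.3767, 0.1211]
tool_rot: [0.725, 0.689, -0.001, 0.0]
ft_force: [0.3, -0.6, 0.4]
grip_width: 0.0242
grip_force: 12.0
```

send_rows --moves '[0.2, 0, 0, -4, 0, 0, 0, 0.2, 0, 0, -7, 0, 0, 0, 0.2, 0, 0, -8.5, 0, 0, 0, 0.2, 0, 0, -9.1, 0, 0, 0, 0.2, 0, 0, -9.2, 0, 0, 0]'

```text
time: 5.62
position: [0.4964, 0.3749, 0.028]
tool_rot: [0.726, 0.688, -0.002, -0.001]
ft_force: [0.4, -0.2, -0.8]
grip_width: 0.0247
grip_force: 12.0
```

send_rows --moves '[0.2, 0, 0, -0.1, 0, 0, 0, 0.2, 0, 0, -0.2, 0, 0, 0, 0.2, 0, 0, -0.25, 0, 0, 0, 0.2, 0, 0, -0.25, 0, 0, 0, 0.2, 0, 0, -0.25, 0, 0, 0]'

```text
time: 6.03
position: [0.4976, 0.3774, 0.028]
tool_rot: [0.725, 0.688, 0.001, 0.0]
ft_force: [0.3, 0.2, 0.2]
grip_width: 0.0241
grip_force: 12.0
```

send_rows --moves '[0.2, 0, 0, -0.1, 0, 0, 0, 0.2, 0, 0, -0.15, 0, 0, 0, 0.2, 0, 0, -0.15, 0, 0, 0]'

```text
time: 6.28
position: [0.4971, 0.3772, 0.0256]
tool_rot: [0.725, 0.689, -0.0, 0.0]
ft_force: [-0.0, 0.5, -1.2]
grip_width: 0.0243
grip_force: 12.0
```

send_rows --moves '[0.2, 0, 0, -0.1, 0, 0, 0, 0.2, 0, 0, -0.1, 0, 0, 0, 0.2, 0, 0, -0.1, 0, 0, 0]'

```text
time: 6.53
position: [0.4971, 0.3772, 0.0254]
tool_rot: [0.725, 0.689, 0.0, 0.0]
ft_force: [-0.6, 0.1, 5.9]
grip_width: 0.0244
grip_force: 12.0
```

Contact (5.9 N up). Release and lift.

send_rows --moves '[0.5, 0, 0, 0, 0, 0, 0, 0.5, 0, 0, 0, 0, 0, 0, 0.5, 0, 0, 0, 0, 0, 0, 0.5, 0, 0, 0, 0, 0, 0, 0.5, 0, 0, 0, 0, 0, 0]'

```text
time: 6.95
position: [0.4971, 0.3771, 0.0243]
tool_rot: [0.725, 0.688, -0.0, -0.0]
ft_force: [-0.5, 0.4, -0.9]
grip_width: 0.042
grip_force: 0.0
```

send_rows --moves '[0.5, 0, 0, 2, 0, 0, 0, 0.5, 0, 0, 5, 0, 0, 0, 0.5, 0, 0, 9, 0, 0, 0, 0.8, 0, 0, 13, 0, 0, 0, 0.8, 0, 0, 17, 0, 0, 0]'

```text
time: 7.37
position: [0.4966, 0.3768, 0.1957]
tool_rot: [0.725, 0.688, -0.001, -0.0]
ft_force: [0.7, -0.6, -0.3]
grip_width: 0.0507
grip_force: 0.0
```

send_rows --moves '[0.83, 0.5, -17, 1.5, 0, 0, 0.52, 0.83, 0.5, -17, 1.5, 0, 0, 0.52, 0.83, 0.5, -17, 1.5, 0, 0, 0.52, 0.83, 0.5, -17, 1.5, 0, 0, 0.52, 0.83, 0.5, -17, 1.5, 0, 0, 0.52]'

```text
time: 7.78
position: [0.5019, 0.203, 0.21]
tool_rot: [0.523, 0.852, -0.001, 0.0]
ft_force: [-0.5, 0.6, -0.1]
grip_width: 0.0712
grip_force: 0.0
```

send_rows --moves '[0.83, 0.5, -17, 1, 0, 0, 0.52, 0.83, 0.5, -17, 1, 0, 0, 0.52, 0.83, 0.5, -17, 1, 0, 0, 0.52, 0.83, 0.5, -17, 1, 0, 0, 0.52, 0.83, 0.5, -17, 1, 0, 0, 0.52]'

```text
time: 8.2
position: [0.5073, 0.0339, 0.2198]
tool_rot: [0.286, 0.958, -0.0, 0.0]
ft_force: [0.5, -0.2, 0.3]
grip_width: 0.072
grip_force: 0.0
```

send_rows --moves '[0.83, 0.5, -17, 0, 0, 0, 0.52, 0.83, 0.5, -17, 0, 0, 0, 0.52, 0.83, 0.5, -17, 0, 0, 0, 0.52, 0.83, 0.5, -17, 0, 0, 0, 0.52, 0.83, 0.5, -17, 0, 0, 0, 0.52]'

```text
time: 8.62
position: [0.5126, -0.1371, 0.2197]
tool_rot: [0.03, 1.0, -0.001, 0.001]
ft_force: [1.2, 0.0, -0.2]
grip_width: 0.0721
grip_force: 0.0
```

```bash
python3 - <<'E'
from h import *
s=cam("side"); w=cam("wrist"); sc=cam("scene")
cv2.imwrite("pics/c2.png",np.vstack([np.hstack([cv2.resize(s["pixels"][250:350,170:300],(390,300)),cv2.resize(sc["pixels"][140:240,140:270],(390,300))]),np.zeros((4,780,3),np.uint8),cv2.resize(w["pixels"][100:290],(780,290))]))
for n,c in(("wrist",w),("side",s),("scene",sc)):
    P=c["P"]; z=P[...,2]
    m=((z>.107)&(z<.122)&(abs(P[...,0]-.51)<.05)&(abs(P[...,1]+.133)<.06)).astype(np.uint8)
    k,l,st,_=cv2.connectedComponentsWithStats(m)
    for i in range(1,k):
        if st[i,4]>15:
            q=P[l==i]; r=cv2.minAreaRect((q[:,:2]*1000).astype(np.float32)); print(n,st[i],np.round(r[0],1),np.round(r[1],1),round(r[2],1),np.median(q[:,2]).round(4))
for n,c in(("side",s),("scene",sc)):
    P=c["P"]; z=P[...,2]
    m=((z>.036)&(z<.056)&(P[...,0]>.44)&(P[...,0]<.64)&(abs(P[...,1]-.37)<.08)).astype(np.uint8)
    k,l,st,_=cv2.connectedComponentsWithStats(m)
    for i in range(1,k):
        if st[i,4]>10: print(n,"spool",st[i],np.median(P[l==i],0).round(3))
E
```

```text
wrist [293 173  13  34 379] [ 513.1 -104.2] [10.2 28.7] 87.6 0.1144
wrist [227 174  13  34 374] [ 510.4 -161.9] [10.  28.9] 88.6 0.1145
side [263 134  10   5  38] [ 512.7 -157.4] [27.1 13.5] 8.6 0.1126
side [260 144  10   5  36] [ 516.1 -100.2] [25.4 12.8] 10.7 0.1128
scene [331 234  15  11 103] [ 510.9 -104.2] [11.2 30.7] 88.3 0.114
scene [356 252  15  13 114] [ 508.1 -161.7] [10.2 29. ] 88.4 0.1141
side spool [201 274  11  13 117] [0.598 0.339 0.046]
side spool [193 289  12  14 131] [0.604 0.377 0.046]
side spool [244 294  12  14 131] [0.499 0.38  0.046]
scene spool [214 144  17  17 156] [0.595 0.346 0.046]
scene spool [178 158  10  10  86] [0.493 0.373 0.046]
```

View pics/c2.png

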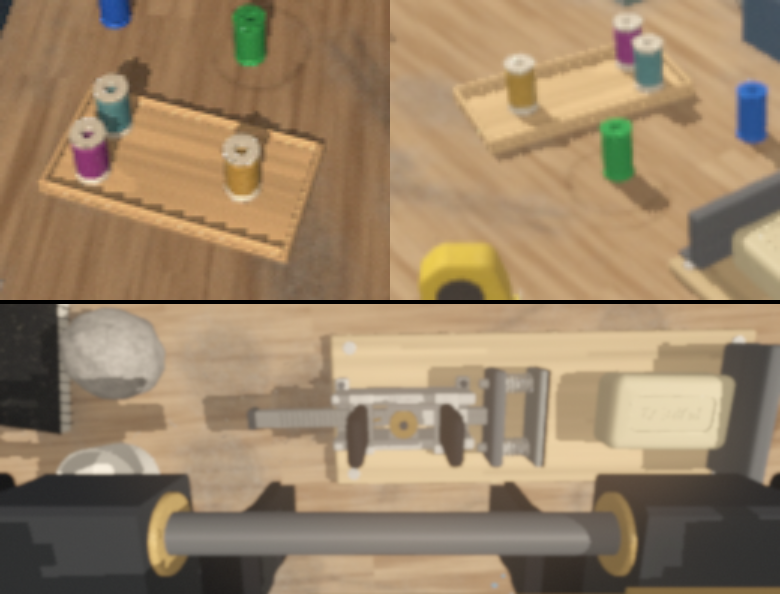

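Top left and right show the amber spool standing upright in the tray's free end, with the purple and teal spools undisturbed. The lower part shows the grips at about (357,435) and (452,435). Their midpoint is (0.512,-0.133), 68 mm over the outer faces as stated. Descending.

send_rows --moves '[0.95, -0.1, 0.4, 0, 0, 0, 0.01, 0.95, -0.1, 0.4, -2, 0, 0, 0.01, 0.95, -0.1, 0.4, -2, 0, 0, 0.01, 0.95, -0.1, 0.4, -2, 0, 0, 0.01, 0.95, -0.1, 0.4, -2, 0, 0, 0.01]' --grip_force 25

```text
time: 9.18
position: [0.5112, -0.1276, 0.1999]
tool_rot: [0.026, 1.0, 0.0, -0.0]
ft_force: [1.0, 0.5, 0.6]
grip_width: 0.0823
grip_force: 0.0
```

send_rows --moves '[0.95, 0, 0, -4, 0, 0, 0, 0.95, 0, 0, -8, 0, 0, 0, 0.95, 0, 0, -10.5, 0, 0, 0, 0.95, 0, 0, -11, 0, 0, 0, 0.95, 0, 0, -11, 0, 0, 0]'

```text
time: 9.6
position: [0.5106, -0.1282, 0.0887]
tool_rot: [0.026, 1.0, 0.001, -0.001]
ft_force: [-0.6, 0.5, -0.8]
grip_width: 0.0829
grip_force: 0.0
```

send_rows --moves '[0.83, 0.1, -0.5, 0.1, 0, 0, 0, 0.83, 0.1, -0.5, 0.1, 0, 0, 0, 0.83, 0.1, -0.5, 0.1, 0, 0, 0, 0.83, 0.1, -0.5, 0.1, 0, 0, 0, 0.83, 0.1, -0.5, 0.1, 0, 0, 0]'

```text
time: 10.02
position: [0.5127, -0.1342, 0.0917]
tool_rot: [0.026, 1.0, -0.0, 0.001]
ft_force: [0.7, 0.2, -0.2]
grip_width: 0.0723
grip_force: 0.0
```

send_rows --moves '[0.46, 0, 0, 0, 0, 0, 0, 0.46, 0, 0, 0, 0, 0, 0, 0.46, 0, 0, 0, 0, 0, 0, 0.46, 0, 0, 0, 0, 0, 0, 0.46, 0, 0, 0, 0, 0, 0]'

```text
time: 10.43
position: [0.5125, -0.1326, 0.0911]
tool_rot: [0.027, 1.0, 0.001, 0.0]
ft_force: [1.4, 5.3, 5.3]
grip_width: 0.0466
grip_force: 5.8
```

send_rows --moves '[0.46, 0, 0, 0, 0, 0, 0, 0.46, 0, 0, 0, 0, 0, 0, 0.46, 0, 0, 0, 0, 0, 0]'

```text
time: 10.68
position: [0.5125, -0.1326, 0.0911]
tool_rot: [0.027, 1.0, 0.001, 0.0]
ft_force: [1.2, 5.2, 4.6]
grip_width: 0.0409
grip_force: 10.7
```

send_rows --moves '[0.83, 0, 0, 0, 0, 0, 0, 0.83, 0, 0, 0, 0, 0, 0, 0.83, 0, 0, 0, 0, 0, 0, 0.83, 0, 0, 0, 0, 0, 0, 0.83, 0, 0, 0, 0, 0, 0]'

```text
time: 11.1
position: [0.512, -0.134, 0.0905]
tool_rot: [0.026, 1.0, -0.0, -0.0]
ft_force: [0.1, 2.1, 0.6]
grip_width: 0.0662
grip_force: 1.3
```

```bash
cat > meas.py <<'E'
from h import *
import sys
yd=np.array([.05,.9987]); xd=np.array([.9987,-.05]); C=np.array([.5118,-.133])
o=monitor.get_obs(); print(o["time"],"w",o["grip_width"],"gf",o["grip_force"])
for n in("scene","side","wrist"):
    c=cam(n); P=c["P"]; z=P[...,2]; d=P[...,:2]-C; a=d@xd; b=d@yd
    # profile along clamp y (from grip_mid): jaw/pad tops (43-52mm) away from rods, soap top (36-43), stop
    def pr(lo,hi,x0,x1,b0,b1):
        m=(z>lo)&(z<hi)&(abs(a)>x0)&(abs(a)<x1)&(b>b0)&(b<b1); return np.sort(b[m])*1000
    t=pr(.0445,.053,.0,.034,.045,.225); h,e=np.histogram(t,np.arange(45,226,3))
    print(n,"tops",[(int(e[i]),int(h[i])) for i in range(len(h)) if h[i]>3])
    s=pr(.037,.0425,0,.02,.1,.26); 
    if len(s)>20: print("  soap",np.percentile(s,[1,50,99]).round(1),len(s))
    g=((z>.107)&(z<.122)&(abs(a)<.02)&(abs(b)<.045)); 
    if n=="scene": cv2.imwrite("pics/"+sys.argv[1],cv2.resize(c["pixels"][180:300,220:400],(720,480)))
E
python3 meas.py m1.png
```

```text
11.1 w 0.06619749186384645 gf 1.283029223450285
scene tops [(45, 8), (48, 4), (72, 47), (75, 61), (78, 38), (81, 17), (105, 69), (108, 36), (111, 35), (114, 6)]
  soap [105.4 191.  245.1] 581
side tops [(45, 7), (48, 8), (75, 6), (78, 20), (81, 30), (84, 11), (105, 8), (108, 13), (111, 24), (114, 18)]
  soap [111.8 192.9 259. ] 297
wrist tops [(45, 64), (48, 21), (72, 456), (75, 331), (78, 302), (81, 88), (102, 112), (105, 292), (108, 206), (111, 95)]
  soap [104.5 159.2 172.3] 1137
```

send_rows --moves '[0.83, 0, 0, 0, 0, 0, 0, 0.83, 0, 0, 0, 0, 0, 0, 0.46, 0, 0, 0, 0, 0, 0, 0.46, 0, 0, 0, 0, 0, 0, 0.46, 0, 0, 0, 0, 0, 0]'

```text
time: 11.67
position: [0.512, -0.1326, 0.0903]
tool_rot: [0.027, 1.0, 0.001, -0.0]
ft_force: [2.1, 6.0, 0.1]
grip_width: 0.0596
grip_force: 5.2
```

send_rows --moves '[0.46, 0, 0, 0, 0, 0, 0, 0.46, 0, 0, 0, 0, 0, 0, 0.46, 0, 0, 0, 0, 0, 0, 0.46, 0, 0, 0, 0, 0, 0, 0.46, 0, 0, 0, 0, 0, 0]'

```text
time: 12.08
position: [0.5121, -0.1326, 0.0903]
tool_rot: [0.027, 1.0, 0.001, -0.0]
ft_force: [2.0, 6.0, 0.5]
grip_width: 0.0407
grip_force: 10.9
```

send_rows --moves '[0.83, 0, 0, 0, 0, 0, 0, 0.83, 0, 0, 0, 0, 0, 0, 0.83, 0, 0, 0, 0, 0, 0, 0.83, 0, 0, 0, 0, 0, 0, 0.83, 0, 0, 0, 0, 0, 0]'

```text
time: 12.5
position: [0.512, -0.1341, 0.0904]
tool_rot: [0.026, 1.0, -0.0, -0.0]
ft_force: [0.9, 1.9, -0.3]
grip_width: 0.0661
grip_force: 1.3
```

send_rows --moves '[0.83, 0, 0, 0, 0, 0, 0, 0.83, 0, 0, 0, 0, 0, 0, 0.46, 0, 0, 0, 0, 0, 0, 0.46, 0, 0, 0, 0, 0, 0, 0.46, 0, 0, 0, 0, 0, 0]'

```text
time: 12.92
position: [0.5119, -0.1326, 0.0904]
tool_rot: [0.027, 1.0, 0.001, -0.0]
ft_force: [3.5, 6.9, -1.6]
grip_width: 0.0592
grip_force: 5.3
```

send_rows --moves '[0.46, 0, 0, 0, 0, 0, 0, 0.46, 0, 0, 0, 0, 0, 0, 0.46, 0, 0, 0, 0, 0, 0, 0.46, 0, 0, 0, 0, 0, 0, 0.46, 0, 0, 0, 0, 0, 0]'

```text
time: 13.33
position: [0.512, -0.1325, 0.0904]
tool_rot: [0.027, 1.0, 0.001, -0.0]
ft_force: [1.7, 6.9, -1.0]
grip_width: 0.0409
grip_force: 10.9
```

send_rows --moves '[0.83, 0, 0, 0, 0, 0, 0, 0.83, 0, 0, 0, 0, 0, 0, 0.83, 0, 0, 0, 0, 0, 0, 0.83, 0, 0, 0, 0, 0, 0, 0.83, 0, 0, 0, 0, 0, 0]'

```text
time: 13.75
position: [0.512, -0.1342, 0.0905]
tool_rot: [0.026, 1.0, -0.0, -0.0]
ft_force: [-0.3, 1.9, -0.9]
grip_width: 0.0661
grip_force: 1.4
```

```bash
python3 meas.py m2.png
```

```text
13.75 w 0.06614866987977523 gf 1.3608819120418048
scene tops [(45, 7), (48, 7), (96, 40), (99, 62), (102, 34), (105, 26), (126, 5), (129, 63), (132, 44), (135, 29), (138, 6)]
  soap [122.7 190.1 245.5] 576
side tops [(45, 5), (48, 8), (51, 6), (99, 5), (102, 18), (105, 32), (108, 18), (132, 19), (135, 19), (138, 20)]
  soap [106.7 189.2 258.9] 326
wrist tops [(45, 64), (48, 20), (96, 337), (99, 233), (102, 183), (105, 54), (126, 119), (129, 325), (132, 207), (135, 99)]
  soap [128.3 158.8 172.6] 1173
```

send_rows --moves '[0.83, 0, 0, 0, 0, 0, 0, 0.83, 0, 0, 0, 0, 0, 0, 0.46, 0, 0, 0, 0, 0, 0, 0.46, 0, 0, 0, 0, 0, 0, 0.46, 0, 0, 0, 0, 0, 0]'

```text
time: 14.32
position: [0.5122, -0.1326, 0.0906]
tool_rot: [0.027, 1.0, 0.001, 0.0]
ft_force: [1.3, 6.7, 1.1]
grip_width: 0.0597
grip_force: 5.2
```

send_rows --moves '[0.46, 0, 0, 0, 0, 0, 0, 0.46, 0, 0, 0, 0, 0, 0, 0.46, 0, 0, 0, 0, 0, 0, 0.46, 0, 0, 0, 0, 0, 0, 0.46, 0, 0, 0, 0, 0, 0]'

```text
time: 14.73
position: [0.5123, -0.1326, 0.0906]
tool_rot: [0.027, 1.0, 0.001, 0.0]
ft_force: [1.1, 7.0, -0.1]
grip_width: 0.0407
grip_force: 10.8
```

send_rows --moves '[0.83, 0, 0, 0, 0, 0, 0, 0.83, 0, 0, 0, 0, 0, 0, 0.83, 0, 0, 0, 0, 0, 0, 0.83, 0, 0, 0, 0, 0, 0, 0.83, 0, 0, 0, 0, 0, 0]'

```text
time: 15.15
position: [0.5123, -0.1342, 0.0907]
tool_rot: [0.026, 1.0, -0.0, 0.0]
ft_force: [-0.3, 1.0, 0.2]
grip_width: 0.0659
grip_force: 0.4
```

```bash
cat > meas2.py <<'E'
from h import *
yd=np.array([.05,.9987]); xd=np.array([.9987,-.05]); C=np.array([.5118,-.133])
o=monitor.get_obs(); print(o["time"],"w",o["grip_width"],"gf",o["grip_force"])
for n in("scene","side","wrist"):
    c=cam(n); P=c["P"]; z=P[...,2]; d=P[...,:2]-C; a=d@xd; b=d@yd*1000
    z=np.where(abs(a)<.03,z,0)
    T=np.sort(b[(z>.0445)&(z<.053)&(b>70)&(b<215)])
    for g in np.split(T,np.where(np.diff(T)>8)[0]+1):
        if len(g)>15: print(n,"plate",np.percentile(g,[2,50,98]).round(1),len(g))
    s=b[(z>.0375)&(z<.0425)&(abs(a)<.022)&(b>148)&(b<243)]; 
    print(n,"soap",np.percentile(s,[1,50,99]).round(1),len(s))
    s=b[(z>.043)&(z<.05)&(abs(a)<.03)&(b>225)&(b<262)]
    if len(s)>5: print(n,"stop",np.percentile(s,[2,50,98]).round(1),len(s))
E
python3 meas2.py; python3 - <<'E'
import numpy as np
yd=np.array([.05,.9987]); xd=np.array([.9987,-.05]); C=np.array([.5118,-.133])
for n in("scene0","side0","wrist1"):
    P=np.load(n+".npz")["P"]; z=P[...,2]; d=P[...,:2]-C; a=d@xd; b=d@yd*1000
    s=b[(z>.0375)&(z<.0425)&(abs(a)<.022)&(b>140)&(b<243)]; print(n,"soap start",np.percentile(s,[1,50,99]).round(1))
E
```

```text
15.15 w 0.06593206470707273 gf 0.42727702765063214
scene plate [109.4 112.5 118.9] 147
scene plate [141.1 144.5 150.1] 125
scene soap [159.2 197.2 236.8] 478
scene stop [242.7 244.6 246.5] 63
side plate [110.8 118.1 122.1] 63
side plate [141.8 148.7 152.4] 58
side soap [149.5 188.6 227.1] 284
side stop [255.2 257.5 259.6] 53
wrist plate [108.4 111.7 117.6] 712
wrist plate [140.3 143.  148.3] 671
wrist soap [155.5 163.4 172.8] 802
scene0 soap start [151.4 190.7 236.2]
side0 soap start [155.6 192.2 227.6]
wrist1 soap start [151.1 195.5 242.3]
```

Pad is about at the soap. Next stroke can compress at most about 12 mm, even with no soap travel left; I'll do it in steps and measure.

send_rows --moves '[0.83, 0, 0, 0, 0, 0, 0, 0.83, 0, 0, 0, 0, 0, 0, 0.62, 0, 0, 0, 0, 0, 0, 0.62, 0, 0, 0, 0, 0, 0, 0.62, 0, 0, 0, 0, 0, 0]'

```text
time: 15.72
position: [0.5122, -0.1326, 0.0905]
tool_rot: [0.027, 1.0, 0.001, 0.0]
ft_force: [2.1, 7.3, 1.8]
grip_width: 0.0596
grip_force: 5.5
```

send_rows --moves '[0.56, 0, 0, 0, 0, 0, 0, 0.54, 0, 0, 0, 0, 0, 0, 0.54, 0, 0, 0, 0, 0, 0, 0.54, 0, 0, 0, 0, 0, 0, 0.54, 0, 0, 0, 0, 0, 0]'

```text
time: 16.13
position: [0.5123, -0.1326, 0.0905]
tool_rot: [0.027, 1.0, 0.001, 0.0]
ft_force: [2.0, 6.3, 0.8]
grip_width: 0.0477
grip_force: 7.5
```

```bash
python3 meas2.py
```

```text
16.1333 w 0.047672456084440894 gf 7.45677157774935
scene plate [117.4 120.8 127.9] 152
scene plate [146.1 150.2 156.2] 126
scene soap [148.6 199.9 240.6] 489
scene stop [234.1 244.5 246.6] 65
side plate [120.1 126.3 129.6] 72
side plate [148.6 154.5 158.8] 61
side soap [153.8 191.1 226.9] 271
side stop [255.2 257.7 259.9] 47
wrist plate [116.7 120.  126.1] 736
wrist plate [146.  148.8 154.2] 1001
wrist soap [161.  166.7 174.9] 856
```

send_rows --moves '[0.5, 0, 0, 0, 0, 0, 0, 0.46, 0, 0, 0, 0, 0, 0, 0.46, 0, 0, 0, 0, 0, 0, 0.46, 0, 0, 0, 0, 0, 0, 0.46, 0, 0, 0, 0, 0, 0]'

```text
time: 16.7
position: [0.5123, -0.1326, 0.0905]
tool_rot: [0.027, 1.0, 0.001, 0.0]
ft_force: [1.3, 5.6, 1.1]
grip_width: 0.0407
grip_force: 19.1
```

send_rows --moves '[0.46, 0, 0, 0, 0, 0, 0, 0.46, 0, 0, 0, 0, 0, 0, 0.46, 0, 0, 0, 0, 0, 0, 0.46, 0, 0, 0, 0, 0, 0, 0.46, 0, 0, 0, 0, 0, 0]'

```text
time: 17.12
position: [0.5123, -0.1325, 0.0905]
tool_rot: [0.027, 1.0, 0.001, 0.0]
ft_force: [1.5, 5.4, 1.0]
grip_width: 0.0402
grip_force: 21.5
```

```bash
python3 meas2.py
```

```text
17.1167 w 0.040228871659109273 gf 21.512035679770634
scene plate [120.  123.6 131. ] 147
scene plate [146.6 150.1 156.2] 126
scene soap [148.3 200.9 241.3] 493
scene stop [242.  244.6 246.3] 66
side plate [122.5 129.4 133.4] 70
side plate [148.2 154.3 159.7] 58
side soap [154.2 191.  226.4] 262
side stop [254.9 258.1 260.6] 47
wrist plate [119.6 122.9 128.9] 857
wrist plate [146.1 148.8 154.3] 1096
wrist soap [161.3 166.7 174.8] 844
```

Pad is squeezed in by about 5.5 mm (three cameras agree), soap against the stop. To sit nearer 7 mm, I'll do one more partial stroke in small measured steps.

send_rows --moves '[0.83, 0, 0, 0, 0, 0, 0, 0.83, 0, 0, 0, 0, 0, 0, 0.83, 0, 0, 0, 0, 0, 0, 0.83, 0, 0, 0, 0, 0, 0, 0.83, 0, 0, 0, 0, 0, 0]'

```text
time: 17.68
position: [0.5123, -0.1339, 0.0906]
tool_rot: [0.026, 1.0, -0.0, 0.0]
ft_force: [0.2, 1.4, 0.5]
grip_width: 0.066
grip_force: 0.8
```

send_rows --moves '[0.83, 0, 0, 0, 0, 0, 0, 0.83, 0, 0, 0, 0, 0, 0, 0.83, 0, 0, 0, 0, 0, 0, 0.74, 0, 0, 0, 0, 0, 0, 0.7, 0, 0, 0, 0, 0, 0]'

```text
time: 18.1
position: [0.5122, -0.1326, 0.0905]
tool_rot: [0.027, 1.0, 0.001, 0.0]
ft_force: [2.0, 7.0, 1.2]
grip_width: 0.065
grip_force: 6.2
```

send_rows --moves '[0.68, 0, 0, 0, 0, 0, 0, 0.68, 0, 0, 0, 0, 0, 0, 0.68, 0, 0, 0, 0, 0, 0, 0.68, 0, 0, 0, 0, 0, 0, 0.68, 0, 0, 0, 0, 0, 0]'

```text
time: 18.52
position: [0.5122, -0.1326, 0.0905]
tool_rot: [0.027, 1.0, 0.001, 0.0]
ft_force: [2.4, 7.0, 1.9]
grip_width: 0.0594
grip_force: 8.1
```

```bash
python3 meas2.py
```

```text
18.5167 w 0.05939487577988214 gf 8.066948294981557
scene plate [119.2 122.4 129.7] 147
scene plate [147.1 150.1 156.2] 127
scene soap [148.4 200.6 240.8] 489
scene stop [233.7 244.5 246.2] 63
side plate [121.  128.8 132.2] 69
side plate [148.4 154.9 158.1] 63
side soap [154.4 192.1 227.1] 259
side stop [255.6 257.5 260.4] 44
wrist plate [118.5 121.6 127.9] 733
wrist plate [146.1 148.8 154.3] 827
wrist soap [161.2 167.  175. ] 708
```

send_rows --moves '[0.66, 0, 0, 0, 0, 0, 0, 0.64, 0, 0, 0, 0, 0, 0, 0.62, 0, 0, 0, 0, 0, 0, 0.62, 0, 0, 0, 0, 0, 0, 0.62, 0, 0, 0, 0, 0, 0]'

```text
time: 19.08
position: [0.5121, -0.1326, 0.0905]
tool_rot: [0.027, 1.0, 0.001, -0.0]
ft_force: [2.5, 6.0, 1.4]
grip_width: 0.0546
grip_force: 9.9
```

send_rows --moves '[0.62, 0, 0, 0, 0, 0, 0, 0.62, 0, 0, 0, 0, 0, 0, 0.62, 0, 0, 0, 0, 0, 0, 0.62, 0, 0, 0, 0, 0, 0, 0.62, 0, 0, 0, 0, 0, 0]'

```text
time: 19.5
position: [0.5122, -0.1326, 0.0905]
tool_rot: [0.027, 1.0, 0.001, 0.0]
ft_force: [1.9, 6.1, 1.0]
grip_width: 0.0543
grip_force: 10.0
```

```bash
python3 meas2.py
```

```text
19.5 w 0.05428396424072083 gf 9.96100130259947
scene plate [121.2 124.5 131.7] 148
scene plate [147.  149.9 156. ] 126
scene soap [148.2 200.  240.2] 481
scene stop [228.9 244.4 246.7] 63
side plate [123.6 130.2 134.2] 68
side plate [148.8 154.7 158.3] 61
side soap [154.5 190.7 226.7] 270
side stop [254.9 257.4 259.7] 43
wrist plate [120.5 123.6 130. ] 749
wrist plate [146.1 148.9 154.2] 894
wrist soap [161.2 166.8 174.9] 769
```

send_rows --moves '[0.605, 0, 0, 0, 0, 0, 0, 0.605, 0, 0, 0, 0, 0, 0, 0.605, 0, 0, 0, 0, 0, 0, 0.605, 0, 0, 0, 0, 0, 0, 0.605, 0, 0, 0, 0, 0, 0]'

```text
time: 20.07
position: [0.5122, -0.1326, 0.0905]
tool_rot: [0.027, 1.0, 0.001, 0.0]
ft_force: [2.3, 6.0, 1.4]
grip_width: 0.053
grip_force: 10.4
```

```bash
python3 meas2.py | grep -E "w|plate"; python3 -c "
from h import *
a=cam('scene')['pixels'];b=cam('side')['pixels']
cv2.imwrite('pics/fin.png',np.hstack([cv2.resize(a[130:310,140:400],(450,312)),cv2.resize(b[120:340,170:300],(184,312))]))"
```

```text
20.0667 w 0.05303091061517244 gf 10.428432968765264
scene plate [122.7 125.3 131.9] 144
scene plate [146.6 150.1 155.8] 126
side plate [124.1 130.9 135.9] 71
side plate [150.  155.1 158.3] 63
wrist plate [121.2 124.2 130.4] 742
wrist plate [146.  149.1 154.4] 910
wrist soap [161.1 166.8 174.9] 782
```

View pics/fin.png

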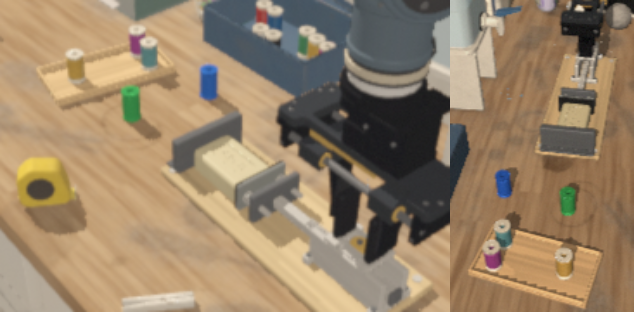

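The final view shows the soap against the stop at (225,160) with the pad bearing on it at (255,190), and all three spools upright in the tray at (75,65), (138,40) and (149,52). The pad is in by about 6.6 mm and the fingers are holding the grips.

```bash
python3 -c "
from rig import workorder
print(workorder.hand_in())"
```

```text
the job is handed in; nothing more can be done
None
```

I handed the job in at about 20 s of the 67 s allowed: the spool stands in the tray's free end with the other two left standing, the soap is pressed against the stop with the springs in by about 6.6 mm (measured by camera), and the gripper is still squeezing the grips.

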